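# Stand the sampler case on its weighted end

### The arm

A 6-joint arm with a two-finger parallel gripper is mounted at the origin on a cart in front of the work surface, level with it; the furniture and walls round the work are solid. World frame = base frame: x ahead of the robot, y to its left, z up, the work surface at z = 0. Lengths are in m, angles in rad, forces in N, time in s.
With the tool pointing down it reaches from about 0.35 to 0.725 m from the base axis. Payload 4.3 kg.
Tool frame: the origin (TCP) lies midway between the tips of the shut fingers; the grasp point (between the pads) lies 19 mm behind it (env.tcp_to_grasp is the distance from the TCP to the grasp point, in m); z points along the fingers, y is the line along which they close (so a half turn about z gives the same grasp; the last joint's range is limited). The gripper opens to 85 mm and grips with 20 to 120 N. Pads are 22 mm wide; open, the fingers measure 114 mm over their backs; the gripper's body (76 mm by 85 mm) begins 54 mm behind the grasp point. The pads swing forward as they close: fully open they stand 13 mm farther back than shut.
Start: joints at [-1.334, 0.377, 0.081, 1.274, 0, 1.46], TCP at [0.195, -0.541, 0.208] pointing down, gripper open.
Joint ranges: [-2.72, 2.72], [-0.84, 1.66], [-1.02, 1.22], [-1.77, 2.12], [-1.37, 1.28], [-3.14, 3.14]. Speed limits (rad/s): [2.57, 2.57, 3.14, 3.14, 3.14, 3.14].

### API

Orientations are given as a unit quaternion [w, x, y, z].
In Python, from cell import env, imaging, job gives the robot as it stands.
- The arm moves only by the shell command python3 -m handwheel 'ROWS' [FORCE]. ROWS is JSON, a list of rows, each an object of numbers: "hand": the opening, from -1 (shut) to 1 (fully open), so that 0 is half open; "tx", "ty", "tz": the shift along the world's x, y, z each as a share of 1000 mm, from -1 to 1; "spin": the turn about the world's z as a share of 360 degrees, from -1 to 1. A call has 1 to 10 rows; each row is the pose to reach, as a shift and turn from the pose commanded when the call began, turning the shorter way round; what a row does not reach only later rows make up. A row lasts 1/8 s, in which the tool goes at most 62.5 mm and 10.7 degrees, less where a joint would pass 70% of its speed; a pose out of reach is approached as far as the arm can. A call with a number of a shift or a turn outside -1 to 1 is refused whole. A call with a gripper value outside its range is refused whole. The fingers move at their own pace and stop on an object; FORCE is the grip in N (left out, the last holds). Time passes only in rows, so rows that repeat a pose let the fingers close. It gives the time, the measured TCP pose, the force, the opening and the grip force at its end, in the units of the state.
- env.read_state(): the state, without advancing time (a new reading comes with each control period).
- imaging.get_image(name): name is "scene" or "top"; returns a dict with "img" (480x640x3 uint8, red, green, blue), "depth" (480x640 float32, m along the optical axis (not along the pixel's ray), 0 where there is no reading), "fx", "fy", "cx", "cy" (pixels), "camera_from_world" (4x4, takes a point from world to camera coordinates). Camera axes: x right, y down, z forward; pixel columns grow to the right and rows downward; lengths in m; the calibration is good to about 2 mm. A picture is of the moment at which its call begins.
- job.finish_job(): hands the job in; it is judged then, once.
The state is a dict: "clock": time; "joint_positions": joint angles; "qvel": joint speeds; "effort": joint torques, N m; "tool_pos": TCP position; "eef_rot": TCP orientation; "wrist_force": force on the tool from outside, world axes, zero at the start; "ft_torque": the same for the moment, N m; "width": finger opening in m; "grip_force": force on a finger pad.
Only numpy, scipy, OpenCV 4.12 (cv2) and the standard library are available. Lean on these libraries where they do the work, as an engineer would, in place of code of your own. Each camera call takes 0.05 s, during which the arm holds its last target. There are 200 camera calls.

### The job

The closed carrying case lying on the bench holds a dip sampler that has to be kept standing on its weighted foot, but both ends of the case look alike. Lift the case by its bail so that it hangs clear of the bench and see which end sinks, then stand it upright, heavy end down, in the open-fronted bay of the stand, fully back in the bay and set down without a bang. Leave the bottles, the flask and the carton near the work where they stand.

Things in the scene. Friction and masses are not known exactly. Their poses are not given: they have to be found in the camera images.
- case: Closed case 180 mm long: grey body 40x40 mm, black caps 46x46x28 mm; 0.5-0.75 kg. Origin: its middle (23 mm up lying, 90 mm above its foot standing). x: along it; y: the bail's pivot; z: the bail's side, up at the start. The ends look alike; the centre of mass lies about 55 mm from the middle towards the heavy one. Which one is unmarked; any yaw.
- bail (a joint): Angle of the bail about the case's y axis through its middle, rad. 0: square to the case (start: within 0.15). Positive: grip turned towards the +x end; so with the grip held upright, positive means the +x end is the higher. Stops at -1.1 and +1.1; light friction (0.015 N m) holds the empty bail. Hung by it, the case swings to the stop, or until its heavy end points straight down.
- bail_grip (a point): Middle of the bail's black grip, 95 mm from the pivot, 118 mm above the bench with the bail up: 22 mm (along case) x 52 mm (along pivot) x 26 mm high, taken across the 52 mm; two steel arms 14 mm broad run down from it, 51 mm over outsides. y along the pivot, z from pivot to grip. Held upright with the case on its stop; lean it 0.5 to 0.7 rad more and the case hangs plumb.
- stand: Fixed stand: white base plate 150 (x) x 110 (y) x 8 mm with a bay of 3 mm aluminium sheet. Origin: middle of the plate's underside, on the bench. The bay is open above and to the stand's -x, which faces the robot within 0.3 rad: side walls 45 mm high, 50 mm long, 54 mm apart inside, with 18 mm flared mouths in front; back wall 78 mm high, inner face at x = +53 mm.
- seat (a point): On top of the base plate, 8 mm above the bench, 30 mm behind the plate's middle: where the middle of the case's lower end stands when the case is against the back wall. Axes as the stand. The flat plate runs on 105 mm in front of it (towards -x).
- dropper_amber: Bystander: amber dropper bottle 52 x 52 x 140 mm, origin under its middle.
- dropper_clear: Bystander: clear dropper bottle 40 x 41 x 110 mm, origin under its middle.
- flask_1: Bystander: stoppered volumetric flask 65 x 65 x 203 mm, origin under its middle.
- reagent_bottle: Bystander: clear stoppered reagent bottle 70 x 70 x 150 mm, origin under its middle.
- stopper_carton: Bystander: small card box 70 x 70 x 32 mm, origin under its middle.
Mind the look-alikes: they are no part of the job. There is more than one size of the case; the job needs the larger.

How it is judged:
On the way:
1. the case hangs by its bail, clear of the bench, with one end sunk (height (world z) of case above 0.11 m and (value of joint bail above 0.6 rad or value of joint bail below -0.6 rad)), for 0.2 s.
At the end, for the whole second after the job is handed in: The case stands upright (within 4 degrees) on its heavy end on the stand's base plate, its middle within 9 mm of the seat seen from above (fully back in the bay), at rest and released (x of seat in the frame of case above 0.085 m and angle between case's own x axis and vertical above 3.07 rad and horizontal distance between case and seat below 0.009 m and height (world z) of case between 0.093 and 0.103 m and linear speed of case below 0.02 m/s and angular speed of case below 0.1 rad/s); the robot touches nothing.
It fails at once if the case bangs onto the stand (over 50 N) (contact force between case and stand above 50 N).
It fails at once if a bottle, the flask or the carton is pushed more than 20 mm or upset (distance of any of dropper_amber, dropper_clear, flask_1, reagent_bottle, stopper_carton from where it was at the start of the episode above 0.02 m or angle between any of dropper_amber, dropper_clear, flask_1, reagent_bottle, stopper_carton's own z axis and vertical above 0.3 rad).
It also fails if it takes over 51 s, if anything falls off the work surface, if the arm or the gripper's body presses on something with over 40 N, if the wrist force passes 120 N, or if a joint passes its speed limit or range.

## Working session

There is one attempt and no reset: what is moved stays moved. The work goes in short steps, Python scripts to look and compute and a shell command to move; the robot and the scene stay as the last step left them, time stands still between calls to the robot, and variables do not carry over. Pictures are saved under pics/ and viewed, at most 10 in all, crops included, and the job is handed in when it is done.

```bash
mkdir -p pics; cat > h.py <<'E'
import numpy as np, cv2
from cell import env, imaging, job
def grab(n):
    d=imaging.get_image(n); d['img']=np.array(d['img']); return d
def save(im,f): cv2.imwrite('pics/'+f,cv2.cvtColor(im,cv2.COLOR_RGB2BGR))
def world(d,u,v,z=None):
    """pixel->world by depth, or onto plane z"""
    T=np.linalg.inv(d['camera_from_world']); r=np.array([(u-d['cx'])/d['fx'],(v-d['cy'])/d['fy'],1.])
    if z is None: 
        return T[:3,:3]@(r*d['depth'][int(round(v)),int(round(u))])+T[:3,3]
    k=T[:3,:3]@r; return T[:3,3]+k*(z-T[2,3])/k[2]
def cloud(d):
    v,u=np.mgrid[:480,:640]; Z=d['depth']; P=np.stack([(u-d['cx'])/d['fx']*Z,(v-d['cy'])/d['fy']*Z,Z],-1)
    T=np.linalg.inv(d['camera_from_world']); W=P@T[:3,:3].T+T[:3,3]; W[Z==0]=np.nan; return W
E
python3 - <<'E'
from h import *
import pickle
D={n:grab(n) for n in('top','scene')}
pickle.dump(D,open('d0.pkl','wb'))
for n in D: save(D[n]['img'],n+'0.png'); print(n,np.linalg.inv(D[n]['camera_from_world']).round(3).tolist(),D[n]['fx'])
print(env.read_state(),env.tcp_to_grasp)
E
```

```text
top [[-0.014, -0.987, 0.159, 0.386], [-1.0, 0.014, 0.001, 0.029], [-0.003, -0.159, -0.987, 1.193], [0.0, 0.0, 0.0, 1.0]] 446.08065644820294
scene [[-0.502, -0.381, 0.776, -0.392], [-0.865, 0.202, -0.46, 0.618], [0.018, -0.902, -0.431, 0.642], [0.0, 0.0, 0.0, 1.0]] 590.1424827911524
{'clock': 0.1, 'joint_positions': array([-1.33430442e+00,  3.78009481e-01,  7.97963113e-02,  1.27438002e+00,
        3.28978886e-06,  1.46049983e+00]), 'qvel': array([-0.00082266, -0.00256991,  0.00399887, -0.00059042, -0.0023025 ,
       -0.00017422]), 'effort': array([ 1.32782727e-03, -4.64692998e+01,  2.70582336e+01,  1.19971621e-02,
       -6.23705205e-05, -8.06332025e-06]), 'tool_pos': array([ 0.19529648, -0.54017463,  0.20665747]), 'eef_rot': array([-8.96746033e-04,  9.85004454e-01,  1.72526573e-01, -5.50096563e-05]), 'wrist_force': array([0.27622507, 0.88021951, 0.62692697]), 'ft_torque': array([-0.0331943 ,  0.02018931,  0.02303602]), 'grip_force': 0.0, 'width': 0.08552174760406628} 0.0187
```

View pics/top0.png

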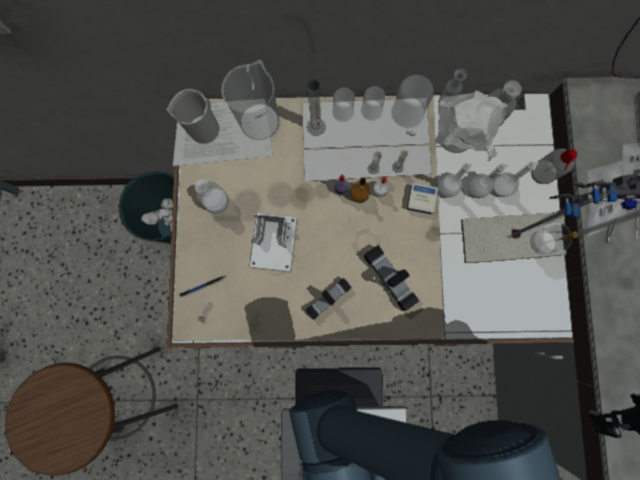

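View pics/scene0.png

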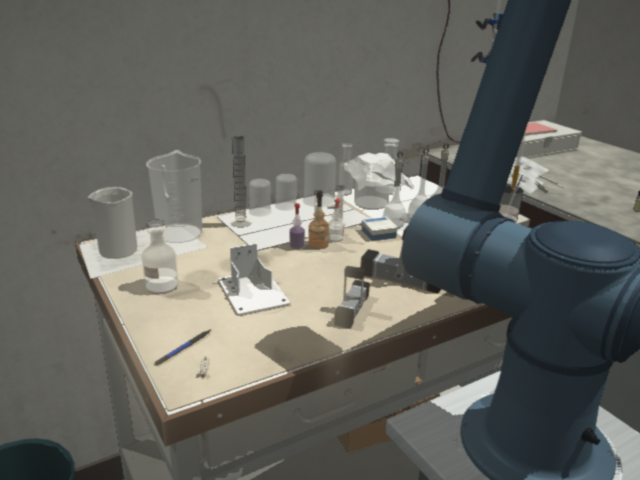

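The top view shows two candidates: a larger black-capped case at (390,278) and a smaller one at (328,298). The stand is at (273,242) with its bay opening towards the robot (down in the image). I choose (390,278), and will check it in a crop and by size.

```bash
python3 - <<'E'
from h import *
import pickle
D=pickle.load(open('d0.pkl','rb')); d=D['top']; W=cloud(d)
im=d['img']; c=im[190:320,230:450]; save(cv2.resize(c,None,fx=3.6,fy=3.6,interpolation=cv2.INTER_CUBIC),'crop1.png')
hsv=cv2.cvtColor(im,cv2.COLOR_RGB2HSV)
for name,(u0,u1,v0,v1) in dict(big=(355,425,238,315),small=(300,356,272,325)).items():
    w=W[v0:v1,u0:u1].reshape(-1,3); 
    for lo,hi in((.008,.06),(.09,.15)):
        s=w[(w[:,2]>lo)&(w[:,2]<hi)]
        if len(s)<5: print(name,lo,len(s)); continue
        r=cv2.minAreaRect((s[:,:2]*1000).astype(np.float32)); print(name,lo,len(s),r,'medz',np.median(s[:,2]),s[:,2].max())
# stand
w=W[205:280,240:305].reshape(-1,3)
for lo,hi in((.004,.013),(.035,.06),(.065,.09)):
    s=w[(w[:,2]>lo)&(w[:,2]<hi)]; print('stand',lo,len(s),cv2.minAreaRect((s[:,:2]*1000).astype(np.float32)), np.median(s[:,2]))
m=((hsv[...,2]>150)&(hsv[...,1]<40)).astype(np.uint8); q=np.zeros_like(m); q[200:285,235:310]=m[200:285,235:310]
cs,_=cv2.findContours(q,0,2); k=max(cs,key=cv2.contourArea); r=cv2.minAreaRect(k); b=cv2.boxPoints(r); print(b.tolist()); print([world(d,*p,.008)[:2].round(4).tolist() for p in b])
for n,(u,v) in dict(amber=(359,190),clear=(381,187),carton=(423,197),purple=(342,186),reag=(212,198)).items(): print(n,world(d,u,v).round(3))
E
```

```text
big 0.008 1123 ((480.92657470703125, -128.57652282714844), (181.16555786132812, 53.19929885864258), 36.30723190307617) medz 0.042623570696866286 0.05870203360688109
big 0.09 227 ((473.5173645019531, -134.61407470703125), (24.047405242919922, 51.631866455078125), 35.63738250732422) medz 0.1287514538923098 0.13466304023158915
small 0.008 545 ((444.2987365722656, 46.580745697021484), (76.95487976074219, 131.49667358398438), 43.70463943481445) medz 0.03104022427983333 0.05395017450841588
small 0.09 98 ((431.021728515625, 34.3514289855957), (36.91969680786133, 15.690254211425781), 39.137611389160156) medz 0.0939435817798584 0.09941895105917609
stand 0.004 1725 ((587.5396728515625, 184.43197631835938), (195.3317108154297, 171.0062255859375), 1.003957986831665) 0.0074100366747706925
stand 0.035 146 ((606.095458984375, 178.57589721679688), (74.23015594482422, 68.77958679199219), 83.12086486816406) 0.04950928433276902
stand 0.065 65 ((639.060791015625, 173.36082458496094), (57.7600212097168, 5.300537109375), 83.45726013183594) 0.07921066651642605
[[249.66712951660156, 266.1072082519531], [253.6507110595703, 228.9268798828125], [293.65576171875, 233.213134765625], [289.67218017578125, 270.3934631347656]]
[[0.519, 0.2421], [0.62, 0.2328], [0.6066, 0.1245], [0.506, 0.1353]]
amber [ 0.703 -0.05   0.083]
clear [ 0.714 -0.108  0.07 ]
carton [ 0.696 -0.224  0.032]
purple [ 0.723 -0.007  0.053]
reag [0.685 0.325 0.094]
```

View pics/crop1.png

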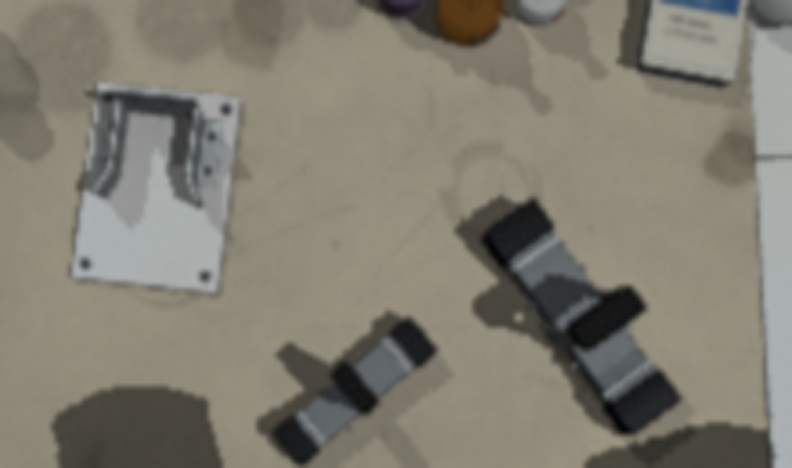

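The crop shows the large case: two black caps, a grey body and a black bail grip at crop (607,317). It measures 181 mm long, and the grip is 24x52 mm with its top at z≈0.13. The look-alike measures 131 mm. My seat estimate is (0.616, 0.176), with the stand's +x axis at -6.5°.

```bash
python3 -m handwheel '[{"hand":1,"tx":0.278,"ty":0.406,"tz":0,"spin":0.0456},{"hand":1,"tx":0.278,"ty":0.406,"tz":0,"spin":0.0456},{"hand":1,"tx":0.278,"ty":0.406,"tz":0,"spin":0.0456},{"hand":1,"tx":0.278,"ty":0.406,"tz":0,"spin":0.0456},{"hand":1,"tx":0.278,"ty":0.406,"tz":0,"spin":0.0456},{"hand":1,"tx":0.278,"ty":0.406,"tz":0,"spin":0.0456},{"hand":1,"tx":0.278,"ty":0.406,"tz":0,"spin":0.0456},{"hand":1,"tx":0.278,"ty":0.406,"tz":0,"spin":0.0456},{"hand":1,"tx":0.278,"ty":0.406,"tz":0,"spin":0.0456},{"hand":1,"tx":0.278,"ty":0.406,"tz":0,"spin":0.0456}]' 60
```

```text
clock: 1.35
tool_pos: [0.473, -0.1348, 0.2071]
eef_rot: [-0.0, 0.95, 0.312, -0.001]
wrist_force: [0.4, -1.2, 0.6]
width: 0.0853
grip_force: 0.0
```

```bash
python3 -m handwheel '[{"hand":1,"tz":-0.05},{"hand":1,"tz":-0.08},{"hand":1,"tz":-0.108},{"hand":1,"tz":-0.108},{"hand":-1,"tz":-0.108},{"hand":-1,"tz":-0.108},{"hand":-1,"tz":-0.108},{"hand":-1,"tz":-0.108},{"hand":-1,"tz":-0.108},{"hand":-1,"tz":-0.108}]' 60; python3 -m handwheel '[{"hand":-1,"tz":0.02},{"hand":-1,"tz":0.04},{"hand":-1,"tz":0.06},{"hand":-1,"tz":0.08},{"hand":-1,"tz":0.1},{"hand":-1,"tz":0.12},{"hand":-1,"tz":0.14},{"hand":-1,"tz":0.14},{"hand":-1,"tz":0.14},{"hand":-1,"tz":0.14}]'
python3 - <<'E'
from h import *
d=grab('top');e=grab('scene');save(np.hstack([d['img'][180:340,300:480],e['img'][140:300,280:460]]).repeat(2,0).repeat(2,1),'lift.png')
E
```

```text
schema error: expected keys hand, tx, ty, tz, spin
schema error: expected keys hand, tx, ty, tz, spin
```

View pics/lift.png

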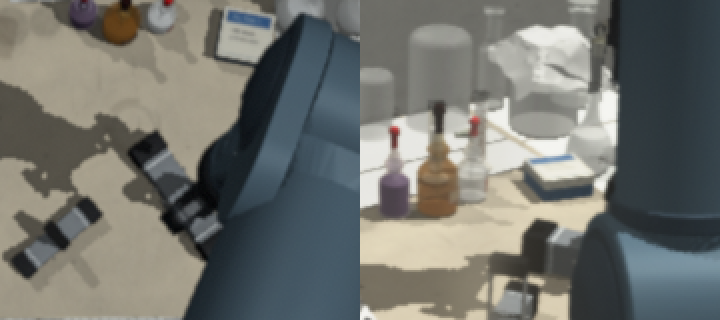

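The rows were refused because every key is required, so nothing has moved. The picture shows the gripper above the bail at about (190,205), with the upper-left cap visible. I'm resending with all the keys.

```bash
python3 -m handwheel '[{"hand":1,"tx":0,"ty":0,"tz":-0.05,"spin":0},{"hand":1,"tx":0,"ty":0,"tz":-0.08,"spin":0},{"hand":1,"tx":0,"ty":0,"tz":-0.108,"spin":0},{"hand":1,"tx":0,"ty":0,"tz":-0.108,"spin":0},{"hand":-1,"tx":0,"ty":0,"tz":-0.108,"spin":0},{"hand":-1,"tx":0,"ty":0,"tz":-0.108,"spin":0},{"hand":-1,"tx":0,"ty":0,"tz":-0.108,"spin":0},{"hand":-1,"tx":0,"ty":0,"tz":-0.108,"spin":0},{"hand":-1,"tx":0,"ty":0,"tz":-0.108,"spin":0},{"hand":-1,"tx":0,"ty":0,"tz":-0.108,"spin":0}]' 60
```

```text
clock: 2.7
tool_pos: [0.4747, -0.1352, 0.1018]
eef_rot: [0.001, 0.95, 0.311, 0.001]
wrist_force: [-2.0, 1.4, 7.5]
width: 0.0486
grip_force: 60.6
```

```bash
python3 -m handwheel '[{"hand":-1,"tx":0,"ty":0,"tz":0.02,"spin":0},{"hand":-1,"tx":0,"ty":0,"tz":0.04,"spin":0},{"hand":-1,"tx":0,"ty":0,"tz":0.06,"spin":0},{"hand":-1,"tx":0,"ty":0,"tz":0.08,"spin":0},{"hand":-1,"tx":0,"ty":0,"tz":0.11,"spin":0},{"hand":-1,"tx":0,"ty":0,"tz":0.14,"spin":0},{"hand":-1,"tx":0,"ty":0,"tz":0.15,"spin":0},{"hand":-1,"tx":0,"ty":0,"tz":0.15,"spin":0},{"hand":-1,"tx":0,"ty":0,"tz":0.15,"spin":0},{"hand":-1,"tx":0,"ty":0,"tz":0.15,"spin":0}]'
python3 - <<'E'
from h import *
d=grab('top');e=grab('scene');save(np.hstack([d['img'][180:340,300:480],e['img'][120:280,280:460]]).repeat(2,0).repeat(2,1),'lift2.png')
print(env.read_state()['ft_torque'])
E
```

```text
clock: 3.95
tool_pos: [0.4723, -0.1345, 0.2481]
eef_rot: [-0.001, 0.95, 0.311, -0.001]
wrist_force: [-0.3, 0.5, -7.2]
width: 0.048
grip_force: 65.3
[ 0.00475801 -0.03706385  0.03713918]
```

View pics/lift2.png

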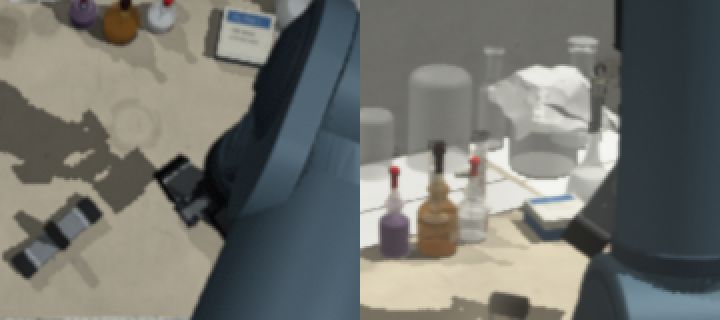

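The scene crop shows the cap at (590,235) as the low end, with the body rising to the right, so the far/left end looks sunk. I'll confirm that with depth.

```bash
cat >> h.py <<'E'
def heldpts(n,g,psi,r=.2):
    """held thing in (along psi, across, z) coordinates relative to grip g"""
    d=grab(n); W=cloud(d)
    c,s=np.cos(psi),np.sin(psi); q=W-np.array([g[0],g[1],0]); a=q[...,0]*c+q[...,1]*s; b=-q[...,0]*s+q[...,1]*c
    m=(abs(a)<r)&(abs(b)<.03)&(W[...,2]>.012)&(W[...,2]<g[2]); return d,a,b,W,m
E
python3 - <<'E'
from h import *
st=env.read_state(); g=st['tool_pos']; psi=np.deg2rad(36.4)
for n in('top','scene'):
    d,a,b,W,m=heldpts(n,g,psi)
    A,B,Z=a[m],b[m],W[...,2][m]; print(n,m.sum())
    for k in np.arange(-.12,.12,.01):
        s=(A>k)&(A<=k+.01)
        if s.sum()>3: print(round(k,2),s.sum(),Z[s].min().round(3),np.median(Z[s]).round(3),Z[s].max().round(3),'b',B[s].min().round(3),B[s].max().round(3))
E
```

```text
top 513
-0.05 29 0.218 0.245 0.249 b 0.008 0.023
-0.04 15 0.196 0.238 0.249 b 0.015 0.023
-0.03 18 0.178 0.205 0.245 b 0.019 0.023
-0.02 9 0.197 0.212 0.247 b 0.019 0.023
-0.0 8 0.11 0.191 0.232 b 0.016 0.024
0.01 77 0.096 0.176 0.191 b -0.016 0.025
0.02 98 0.091 0.161 0.176 b -0.019 0.023
0.03 87 0.092 0.142 0.157 b -0.019 0.024
0.04 84 0.096 0.125 0.138 b -0.022 0.023
0.05 76 0.101 0.115 0.124 b -0.023 0.023
0.06 11 0.101 0.104 0.108 b -0.019 0.019
scene 745
-0.0 90 0.112 0.155 0.215 b 0.016 0.03
0.01 195 0.092 0.141 0.193 b -0.016 0.028
0.02 177 0.081 0.127 0.174 b 0.014 0.028
0.03 134 0.085 0.119 0.157 b 0.012 0.028
0.04 87 0.089 0.114 0.137 b 0.004 0.029
0.05 57 0.094 0.109 0.125 b -0.017 0.027
0.06 5 0.099 0.105 0.109 b 0.021 0.024
```

The end towards +36° (far-left) is sunk, with the case on its stop at about 62° and its middle at z≈0.17. That end is the heavy one. Next I carry it, raised, to free bench in front of the stand with the heavy end turned towards the bay's back.

```bash
python3 -m handwheel '[{"hand":-1,"tx":0,"ty":0,"tz":0.03,"spin":0},{"hand":-1,"tx":-0.004,"ty":0.02,"tz":0.06,"spin":-0.01},{"hand":-1,"tx":-0.015,"ty":0.07,"tz":0.06,"spin":-0.03},{"hand":-1,"tx":-0.025,"ty":0.12,"tz":0.06,"spin":-0.05},{"hand":-1,"tx":-0.036,"ty":0.17,"tz":0.06,"spin":-0.07},{"hand":-1,"tx":-0.047,"ty":0.22,"tz":0.06,"spin":-0.09},{"hand":-1,"tx":-0.058,"ty":0.27,"tz":0.06,"spin":-0.11},{"hand":-1,"tx":-0.067,"ty":0.315,"tz":0.06,"spin":-0.119},{"hand":-1,"tx":-0.072,"ty":0.34,"tz":0.04,"spin":-0.119},{"hand":-1,"tx":-0.072,"ty":0.34,"tz":0.0,"spin":-0.119}]'
python3 -m handwheel '[{"hand":-1,"tx":0,"ty":0,"tz":-0.03,"spin":0},{"hand":-1,"tx":0,"ty":0,"tz":-0.05,"spin":0},{"hand":-1,"tx":0,"ty":0,"tz":-0.065,"spin":0},{"hand":-1,"tx":0,"ty":0,"tz":-0.07,"spin":0},{"hand":-1,"tx":0,"ty":0,"tz":-0.07,"spin":0},{"hand":-1,"tx":0,"ty":0,"tz":-0.07,"spin":0}]'
cat > m.py <<'E'
from h import *
st=env.read_state(); g=st['tool_pos']; psi=np.deg2rad(-6.5)
for n in('top','scene'):
    d,a,b,W,m=heldpts(n,g,psi)
    A,B,Z=a[m],b[m],W[...,2][m]; print(n,m.sum())
    for k in np.arange(.0,.25,.015):
        s=(Z>k)&(Z<=k+.015)
        if s.sum()>3: print(round(k,3),s.sum(),'a',np.percentile(A[s],[2,50,98]).round(3),'b',np.percentile(B[s],[2,98]).round(3))
E
python3 m.py
```

```text
clock: 5.4
tool_pos: [0.3995, 0.0616, 0.279]
eef_rot: [-0.026, 0.999, -0.023, 0.001]
wrist_force: [-0.1, 0.3, -8.5]
width: 0.0481
grip_force: 66.1
clock: 6.15
tool_pos: [0.4004, 0.0626, 0.2103]
eef_rot: [-0.026, 0.999, -0.022, 0.001]
wrist_force: [0.7, -0.8, 1.2]
width: 0.0314
grip_force: 0.5
top 0
scene 2528
0.0 24 a [-0.029 -0.02  -0.007] b [-0.002  0.028]
0.015 143 a [-0.03  -0.019  0.007] b [-0.027  0.028]
0.03 101 a [-0.03  -0.024 -0.011] b [-0.012  0.026]
0.045 105 a [-0.03  -0.027 -0.023] b [-0.005  0.029]
0.06 119 a [-0.03  -0.027 -0.024] b [-0.005  0.03 ]
0.075 142 a [-0.033 -0.029  0.008] b [-0.007  0.03 ]
0.09 182 a [-0.036 -0.031  0.007] b [-0.009  0.03 ]
0.105 197 a [-0.039 -0.034  0.003] b [-0.011  0.029]
0.12 184 a [-0.042 -0.037 -0.013] b [-0.013  0.029]
0.135 225 a [-0.045 -0.04  -0.011] b [-0.015  0.029]
0.15 245 a [-0.047 -0.042 -0.006] b [-0.017  0.026]
0.165 259 a [-0.051 -0.045 -0.001] b [-0.02   0.023]
0.18 257 a [-0.057 -0.049  0.002] b [-0.025  0.02 ]
0.195 332 a [-0.06  -0.054  0.007] b [-0.028  0.018]
0.21 13 a [-0.058 -0.044  0.006] b [-0.029  0.016]
```

The grip opening fell to 31 mm with no force, so I need to look.

```bash
python3 - <<'E'
from h import *
d=grab('top');e=grab('scene');save(np.hstack([d['img'][150:390,200:500],e['img'][120:360,180:480]]),'x3.png')
s=env.read_state();print(s)
E
```

```text
{'clock': 6.35, 'joint_positions': array([-0.04468906,  0.02664099, -0.35399806,  1.18883685,  0.0520217 ,
        3.14063058]), 'qvel': array([ 0.00170398,  0.00239732, -0.00807047,  0.00212104, -0.00226321,
        0.00074599]), 'effort': array([-3.69621639e-02, -2.80418605e+01,  2.67030698e+01, -3.53891321e-02,
        1.94964507e-01,  7.55909127e-05]), 'tool_pos': array([0.4002648 , 0.06287468, 0.21027592]), 'eef_rot': array([-0.02598607,  0.99942298, -0.02183719,  0.00125341]), 'wrist_force': array([ 0.42190697, -0.79778641, -0.3016765 ]), 'ft_torque': array([-0.05680167, -0.02338729, -0.02132728]), 'grip_force': 0.0, 'width': 0.0004351743894937946}
```

View pics/x3.png

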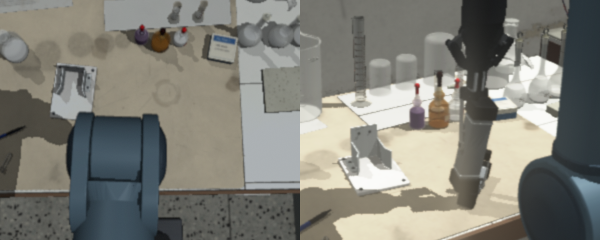

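Joint 6 reached its limit, so the arm stopped short at y=0.06, and the case came down over the small case and slipped out of the fingers. The scene crop shows it nearly standing at (470,150), under the shut fingers at (478,60). I raise the arm and unwind the wrist by half a turn while moving off to look.

```bash
python3 -m handwheel '[{"hand":-1,"tx":0,"ty":0,"tz":0.01,"spin":0},{"hand":-1,"tx":0,"ty":0,"tz":0.03,"spin":0},{"hand":-1,"tx":0,"ty":0,"tz":0.06,"spin":0},{"hand":-1,"tx":0,"ty":0,"tz":0.1,"spin":0.03},{"hand":-1,"tx":0,"ty":0,"tz":0.1,"spin":0.06},{"hand":-1,"tx":0,"ty":0,"tz":0.1,"spin":0.09},{"hand":-1,"tx":0,"ty":0,"tz":0.1,"spin":0.12},{"hand":-1,"tx":0,"ty":0,"tz":0.1,"spin":0.15},{"hand":-1,"tx":0,"ty":0,"tz":0.1,"spin":0.18},{"hand":-1,"tx":0,"ty":0,"tz":0.1,"spin":0.21}]'
python3 -m handwheel '[{"hand":1,"tx":0,"ty":-0.06,"tz":0,"spin":0.03},{"hand":1,"tx":0,"ty":-0.12,"tz":0,"spin":0.06},{"hand":1,"tx":0,"ty":-0.18,"tz":0,"spin":0.09},{"hand":1,"tx":0,"ty":-0.24,"tz":0,"spin":0.12},{"hand":1,"tx":0,"ty":-0.3,"tz":0,"spin":0.15},{"hand":1,"tx":0,"ty":-0.3,"tz":0,"spin":0.18},{"hand":1,"tx":0,"ty":-0.3,"tz":0,"spin":0.21},{"hand":1,"tx":0,"ty":-0.3,"tz":0,"spin":0.24},{"hand":1,"tx":0,"ty":-0.3,"tz":0,"spin":0.27},{"hand":1,"tx":0,"ty":-0.3,"tz":0,"spin":0.29}]'
python3 - <<'E'
from h import *
import pickle
d=grab('top');e=grab('scene');pickle.dump(dict(top=d,scene=e),open('d1.pkl','wb'))
save(np.hstack([d['img'][210:360,240:440],e['img'][190:340,280:480]]).repeat(2,0).repeat(2,1),'x4.png')
print(env.read_state()['joint_positions'])
E
```

```text
clock: 7.6
tool_pos: [0.3993, 0.063, 0.3099]
eef_rot: [-0.02, 0.803, 0.595, -0.016]
wrist_force: [-0.0, 0.0, 0.7]
width: 0.0003
grip_force: 0.0
clock: 8.85
tool_pos: [0.3992, -0.2371, 0.31]
eef_rot: [-0.0, 0.06, 0.998, -0.026]
wrist_force: [0.5, -0.0, -0.2]
width: 0.0854
grip_force: 0.0
[-0.64066494  0.11829796  0.00257024  1.42646284 -0.04446856 -0.5140135 ]
```

View pics/x4.png

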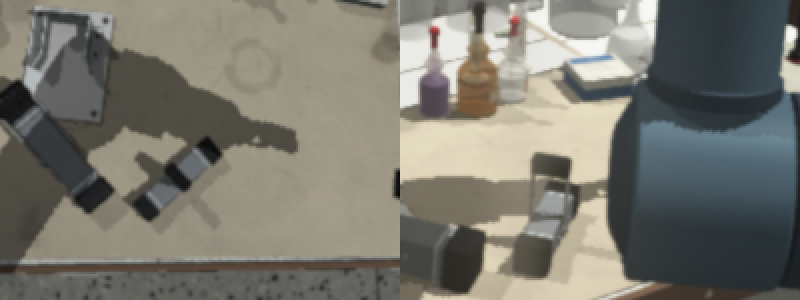

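The case has toppled and now lies at crop (55,145), i.e. top pixel (267,282), near the stand's front. The small case still stands where it was, and no bail shows on top of the large one. I need a wider look and the geometry.

```bash
python3 - <<'E'
from h import *
import pickle
D=pickle.load(open('d1.pkl','rb')); d=D['top'];e=D['scene']
a=cv2.resize(d['img'][225:335,215:315],(400,440),interpolation=2); b=cv2.resize(e['img'][230:340,190:290+0],(400,440),interpolation=2)
b=cv2.resize(e['img'][220:360,190:330],(400,400),interpolation=2); b=np.vstack([b,np.zeros((40,400,3),np.uint8)])
save(np.hstack([a,b]),'x5.png')
W=cloud(d); w=W[255:325,225:300].reshape(-1,3)
for lo,hi in((.015,.06),(.035,.06),(.06,.2)):
    s=w[(w[:,2]>lo)&(w[:,2]<hi)&(w[:,0]<.56)]
    if len(s): print(lo,len(s),cv2.minAreaRect((s[:,:2]*1000).astype(np.float32)),np.percentile(s[:,2],[5,50,95]))
s=env.read_state(); from scipy.spatial.transform import Rotation as R
q=s['eef_rot']; print(R.from_quat([q[1],q[2],q[3],q[0]]).as_matrix().round(3))
n0=pickle.load(open('d0.pkl','rb'))['top']; W0=cloud(n0)
for v,u in((190,359),(187,381),(197,423),(198,212),(185,342)): print(W0[v,u].round(3),W[v,u].round(3))
E
```

```text
0.015 1153 ((460.6331787109375, 183.43838500976562), (162.8465576171875, 52.73518371582031), 40.80537033081055) [0.03614525 0.04628029 0.05326369]
0.035 1107 ((460.3301696777344, 183.789794921875), (163.0402069091797, 51.196685791015625), 41.10080337524414) [0.04101016 0.0464973  0.05335431]
0.06 222 ((519.666748046875, 235.78199768066406), (56.914669036865234, 51.25911331176758), 42.32063293457031) [0.06478371 0.08316036 0.08901888]
[[-0.992  0.127 -0.004]
 [ 0.127  0.991 -0.053]
 [-0.003 -0.053 -0.999]]
[ 0.703 -0.05   0.083] [ 0.704 -0.05   0.081]
[ 0.714 -0.108  0.07 ] [ 0.715 -0.108  0.068]
[ 0.696 -0.224  0.032] [ 0.696 -0.224  0.031]
[0.685 0.325 0.094] [0.684 0.324 0.097]
[ 0.721 -0.007  0.069] [ 0.721 -0.007  0.07 ]
```

View pics/x5.png

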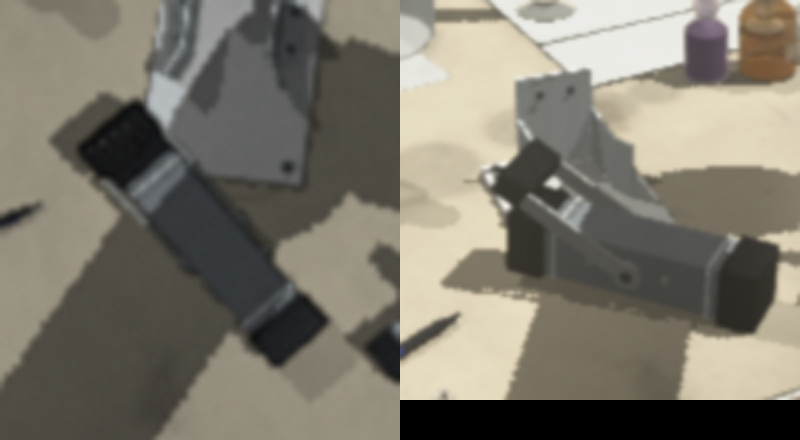

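The crop shows the case lying with its bail on top, swung to the stop over the far-left cap. The grip is at crop (530,170) on the right, next to the stand's front corner, and no bystander has moved. Measured: case middle ≈(0.466,0.188), axis 41°, grip ≈(0.530,0.244,0.070). I go above the grip with the wrist now in mid-range.

```bash
python3 -m handwheel '[{"hand":0.6,"tx":0.131,"ty":0.481,"tz":0,"spin":0.134},{"hand":0.6,"tx":0.131,"ty":0.481,"tz":0,"spin":0.134},{"hand":0.6,"tx":0.131,"ty":0.481,"tz":0,"spin":0.134},{"hand":0.6,"tx":0.131,"ty":0.481,"tz":0,"spin":0.134},{"hand":0.6,"tx":0.131,"ty":0.481,"tz":0,"spin":0.134},{"hand":0.6,"tx":0.131,"ty":0.481,"tz":0,"spin":0.134},{"hand":0.6,"tx":0.131,"ty":0.481,"tz":0,"spin":0.134},{"hand":0.6,"tx":0.131,"ty":0.481,"tz":0,"spin":0.134},{"hand":0.6,"tx":0.131,"ty":0.481,"tz":0,"spin":0.134},{"hand":0.6,"tx":0.131,"ty":0.481,"tz":-0.1,"spin":0.134}]' 30
python3 -m handwheel '[{"hand":0.6,"tx":0,"ty":0,"tz":-0.05,"spin":0},{"hand":0.6,"tx":0,"ty":0,"tz":-0.06,"spin":0}]'
python3 - <<'E'
from h import *
s=env.read_state(); print(s['joint_positions'],s['tool_pos'])
e=grab('scene'); W=cloud(e); im=e['img']; g=np.array([.53,.244])
m=(np.hypot(W[...,0]-g[0],W[...,1]-g[1])<.06)&(W[...,2]>.06)&(W[...,2]<.12)&(im.max(2)<75)&(np.abs(W[...,0])<.57)
P=W[m];u=np.array([.755,.656]);a=(P[:,:2]-g)@u;b=(P[:,:2]-g)@[-.656,.755]
print(m.sum(),np.percentile(a,[3,50,97]),np.percentile(b,[3,50,97]),np.percentile(P[:,2],[3,50,97]))
E
```

```text
clock: 10.2
tool_pos: [0.5343, 0.2457, 0.2511]
eef_rot: [0.016, -0.349, 0.937, -0.024]
wrist_force: [1.8, -0.2, -0.6]
width: 0.0681
grip_force: 0.0
clock: 10.45
tool_pos: [0.5268, 0.2419, 0.1832]
eef_rot: [0.006, -0.349, 0.937, -0.024]
wrist_force: [-0.2, -0.4, 1.0]
width: 0.0685
grip_force: 0.0
[ 0.34905574  0.3851998   0.02858232  1.2018448  -0.04836374 -0.36360169] [0.52676928 0.24187536 0.18317466]
280 [-0.01401555 -0.00431599  0.00694137] [-0.01805584  0.01430599  0.02916405] [0.06741355 0.0815549  0.08858804]
```

```bash
python3 -m handwheel '[{"hand":0.6,"tx":-0.002,"ty":0,"tz":-0.04,"spin":0},{"hand":0.6,"tx":-0.002,"ty":0,"tz":-0.07,"spin":0},{"hand":0.6,"tx":-0.002,"ty":0,"tz":-0.09,"spin":0},{"hand":0.6,"tx":-0.002,"ty":0,"tz":-0.09,"spin":0},{"hand":-1,"tx":-0.002,"ty":0,"tz":-0.09,"spin":0},{"hand":-1,"tx":-0.002,"ty":0,"tz":-0.09,"spin":0},{"hand":-1,"tx":-0.002,"ty":0,"tz":-0.09,"spin":0},{"hand":-1,"tx":-0.002,"ty":0,"tz":-0.09,"spin":0}]' 30
```

```text
clock: 11.5
tool_pos: [0.5282, 0.2441, 0.0969]
eef_rot: [0.01, -0.35, 0.936, -0.024]
wrist_force: [0.1, -0.9, -0.4]
width: 0.0001
grip_force: 0.0
```

The fingers shut above the grip: each shift counts from the pose actually reached, so the descent fell 37 mm short. I open, go down and close.

```bash
python3 -m handwheel '[{"hand":0.6,"tx":0,"ty":0,"tz":0,"spin":0},{"hand":0.6,"tx":0,"ty":0,"tz":0,"spin":0},{"hand":0.6,"tx":0,"ty":0,"tz":0,"spin":0},{"hand":0.6,"tx":0,"ty":0,"tz":-0.025,"spin":0},{"hand":0.6,"tx":0,"ty":0,"tz":-0.037,"spin":0},{"hand":0.6,"tx":0,"ty":0,"tz":-0.037,"spin":0},{"hand":-1,"tx":0,"ty":0,"tz":-0.037,"spin":0},{"hand":-1,"tx":0,"ty":0,"tz":-0.037,"spin":0},{"hand":-1,"tx":0,"ty":0,"tz":-0.037,"spin":0},{"hand":-1,"tx":0,"ty":0,"tz":-0.037,"spin":0}]' 30
```

```text
clock: 12.75
tool_pos: [0.5285, 0.2443, 0.0605]
eef_rot: [0.011, -0.35, 0.936, -0.024]
wrist_force: [-1.8, -1.3, 6.3]
width: 0.0484
grip_force: 31.1
```

```bash
python3 -m handwheel '[{"hand":-1,"tx":-0.008,"ty":-0.007,"tz":0.022,"spin":0},{"hand":-1,"tx":-0.017,"ty":-0.015,"tz":0.043,"spin":0},{"hand":-1,"tx":-0.03,"ty":-0.026,"tz":0.062,"spin":0},{"hand":-1,"tx":-0.043,"ty":-0.037,"tz":0.08,"spin":0},{"hand":-1,"tx":-0.058,"ty":-0.05,"tz":0.095,"spin":0},{"hand":-1,"tx":-0.074,"ty":-0.064,"tz":0.11,"spin":0},{"hand":-1,"tx":-0.09,"ty":-0.078,"tz":0.13,"spin":0},{"hand":-1,"tx":-0.1,"ty":-0.086,"tz":0.16,"spin":0},{"hand":-1,"tx":-0.1,"ty":-0.086,"tz":0.19,"spin":0},{"hand":-1,"tx":-0.1,"ty":-0.086,"tz":0.19,"spin":0}]'
sed -i 's/psi=np.deg2rad(-6.5)/psi=np.deg2rad(float(__import__("sys").argv[1]))/' m.py; python3 m.py 41
python3 - <<'E'
from h import *
e=grab('scene');save(e['img'][60:360,150:500].repeat(2,0).repeat(2,1),'x6.png')
E
```

```text
clock: 14.0
tool_pos: [0.4298, 0.1584, 0.252]
eef_rot: [0.013, -0.35, 0.936, -0.024]
wrist_force: [0.5, 0.8, 0.1]
width: -0.0002
grip_force: 0.0
top 699
0.015 18 a [-0.058  0.042  0.132] b [-0.029  0.01 ]
0.03 172 a [-0.081  0.007  0.113] b [-0.03  0.02]
0.045 371 a [-0.013  0.094  0.146] b [-0.029  0.015]
0.06 7 a [0.14  0.143 0.173] b [-0.026 -0.004]
0.075 124 a [0.143 0.154 0.17 ] b [-0.029 -0.001]
0.09 6 a [0.156 0.161 0.163] b [-0.029 -0.005]
scene 3123
0.0 130 a [-0.093  0.045  0.163] b [-0.029  0.024]
0.015 704 a [-0.096  0.046  0.161] b [-0.029  0.025]
0.03 860 a [-0.079  0.045  0.158] b [-0.027  0.024]
0.045 987 a [-0.009  0.099  0.159] b [-0.029  0.023]
0.06 185 a [0.122 0.145 0.169] b [-0.03   0.022]
0.075 251 a [0.144 0.155 0.169] b [-0.028  0.021]
0.09 6 a [0.159 0.161 0.164] b [-0.024  0.015]
```

View pics/x6.png

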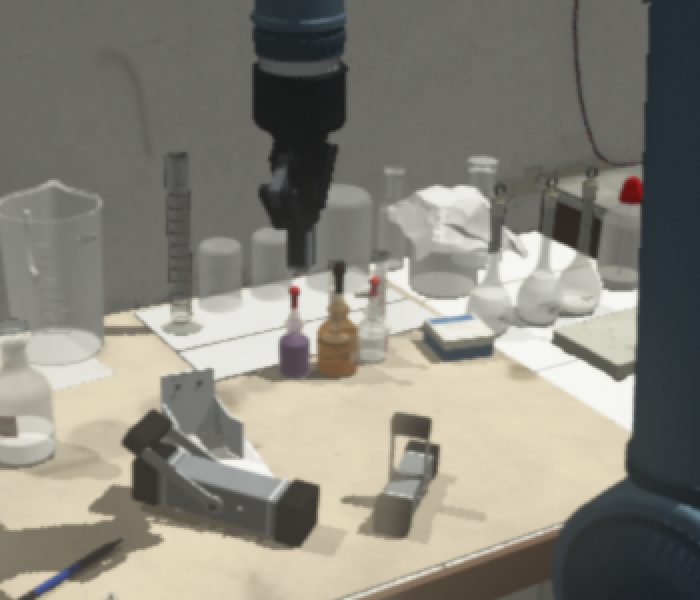

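The grip slipped out because I held only its upper edge, and the fingers at (300,250) are empty. The case still lies at (225,490) with its grip at (148,435), and the flask and bottles are untouched. I re-measure from these pixels.

```bash
python3 - <<'E'
from h import *
e=grab('scene'); W=cloud(e)
for n,(u,v) in dict(capTR=(314,490),capTL=(270,482),capface=(300,520),body0=(180,465),body1=(255,482),gripmid=(150,432),gripR=(170,420),gripL=(130,440),pivot=(212,500),farcap=(150,480),armlow=(190,480)).items():
    uu,vv=150+u//2,60+v//2; p=np.nanmedian(W[vv-1:vv+2,uu-1:uu+2].reshape(-1,3),0); print(n,p.round(4))
# grip by height: points z .075-.1
m=(W[...,2]>.062)&(W[...,2]<.1)&(W[...,0]>.47)&(W[...,0]<.6)&(W[...,1]>.215)&(e['img'].max(2)<80)
P=W[m]; print(m.sum(),P.min(0),P.max(0),P.mean(0))
# body top: horizontal-normal patch of case
c=(W[...,2]>.03)&(W[...,2]<.06)&(W[...,0]>.36)&(W[...,0]<.56)&(W[...,1]>.1)&(W[...,1]<.3); c[:, 320:]=0
P=W[c]; r=cv2.minAreaRect((P[:,:2]*1000).astype(np.float32)); print(c.sum(),r,cv2.boxPoints(r).tolist())
E
```

```text
capTR [0.4288 0.1408 0.0446]
capTL [0.4581 0.1725 0.0444]
capface [0.4065 0.1678 0.0312]
body0 [0.5234 0.2362 0.0497]
body1 [0.4662 0.1858 0.0453]
gripmid [0.5408 0.2589 0.0814]
gripR [0.6041 0.2099 0.0515]
gripL [0.5402 0.2796 0.079 ]
pivot [0.4736 0.2264 0.033 ]
farcap [0.5273 0.2665 0.0371]
armlow [0.4964 0.2383 0.0469]
291 [0.51617467 0.23186681 0.06207777] [0.56863752 0.28478297 0.08913468] [0.5443554  0.26084102 0.07988927]
1808 ((486.7802734375, 206.92173767089844), (179.35496520996094, 55.30098342895508), 36.67524337768555) [[398.3408508300781, 175.53591918945312], [431.3709411621094, 131.18267822265625], [575.2197265625, 238.30755615234375], [542.1895751953125, 282.6607971191406]]
```

```bash
python3 -m handwheel '[{"hand":0.6,"tx":0.04,"ty":0.033,"tz":0,"spin":-0.012},{"hand":0.6,"tx":0.08,"ty":0.066,"tz":0,"spin":-0.012},{"hand":0.6,"tx":0.119,"ty":0.099,"tz":0,"spin":-0.012},{"hand":0.6,"tx":0.119,"ty":0.099,"tz":-0.03,"spin":-0.012},{"hand":0.6,"tx":0.119,"ty":0.099,"tz":-0.07,"spin":-0.012},{"hand":0.6,"tx":0.119,"ty":0.099,"tz":-0.11,"spin":-0.012},{"hand":0.6,"tx":0.119,"ty":0.099,"tz":-0.15,"spin":-0.012},{"hand":0.6,"tx":0.119,"ty":0.099,"tz":-0.175,"spin":-0.012},{"hand":0.6,"tx":0.119,"ty":0.099,"tz":-0.197,"spin":-0.012},{"hand":0.6,"tx":0.119,"ty":0.099,"tz":-0.197,"spin":-0.012}]' 45
python3 -m handwheel '[{"hand":-1,"tx":0,"ty":0,"tz":0,"spin":0},{"hand":-1,"tx":0,"ty":0,"tz":0,"spin":0},{"hand":-1,"tx":0,"ty":0,"tz":0,"spin":0},{"hand":-1,"tx":0,"ty":0,"tz":0,"spin":0}]'
```

```text
clock: 15.45
tool_pos: [0.544, 0.2559, 0.0492]
eef_rot: [0.006, -0.314, 0.949, -0.025]
wrist_force: [-0.8, 0.2, 0.7]
width: 0.0682
grip_force: 0.0
clock: 15.95
tool_pos: [0.5473, 0.2571, 0.0532]
eef_rot: [0.01, -0.314, 0.949, -0.024]
wrist_force: [-0.9, -1.8, 1.8]
width: 0.0499
grip_force: 46.9
```

```bash
python3 -m handwheel '[{"hand":-1,"tx":-0.009,"ty":-0.007,"tz":0.022,"spin":0},{"hand":-1,"tx":-0.018,"ty":-0.014,"tz":0.043,"spin":0},{"hand":-1,"tx":-0.032,"ty":-0.024,"tz":0.062,"spin":0},{"hand":-1,"tx":-0.046,"ty":-0.034,"tz":0.08,"spin":0},{"hand":-1,"tx":-0.062,"ty":-0.046,"tz":0.095,"spin":0},{"hand":-1,"tx":-0.079,"ty":-0.059,"tz":0.108,"spin":0},{"hand":-1,"tx":-0.079,"ty":-0.059,"tz":0.108,"spin":0}]'
python3 m.py 36.7 | sed -n '/scene/,$p'
```

```text
clock: 16.82
tool_pos: [0.4671, 0.1977, 0.1614]
eef_rot: [0.009, -0.314, 0.949, -0.024]
wrist_force: [0.8, 0.5, -6.7]
width: 0.0479
grip_force: 47.4
scene 2456
0.0 15 a [-0.02  -0.009  0.005] b [0.016 0.019]
0.015 219 a [-0.035 -0.021  0.012] b [-0.025  0.02 ]
0.03 280 a [-0.031 -0.021  0.017] b [-0.025  0.02 ]
0.045 246 a [-0.022 -0.012  0.024] b [-0.02   0.019]
0.06 240 a [-0.013 -0.004  0.031] b [-0.02  0.02]
0.075 217 a [-0.007  0.001  0.039] b [-0.02   0.025]
0.09 254 a [0.001 0.011 0.046] b [-0.018  0.026]
0.105 249 a [0.008 0.016 0.052] b [-0.02   0.027]
0.12 264 a [0.015 0.022 0.061] b [-0.025  0.027]
0.135 289 a [0.015 0.028 0.071] b [-0.025  0.027]
0.15 183 a [0.014 0.04  0.076] b [-0.023  0.028]
```

The case now hangs with its heavy end low on the robot side: the face leans 25° from plumb and the full weight of 6.7 N is on the wrist. I lift it slightly and turn it into line with the stand, with the bail to face the bay's front.

```bash
python3 -m handwheel '[{"hand":-1,"tx":0,"ty":0,"tz":0.015,"spin":0},{"hand":-1,"tx":-0.003,"ty":0.003,"tz":0.03,"spin":-0.02},{"hand":-1,"tx":-0.006,"ty":0.006,"tz":0.03,"spin":-0.045},{"hand":-1,"tx":-0.01,"ty":0.01,"tz":0.03,"spin":-0.07},{"hand":-1,"tx":-0.01,"ty":0.012,"tz":0.03,"spin":-0.095},{"hand":-1,"tx":-0.01,"ty":0.012,"tz":0.03,"spin":-0.12},{"hand":-1,"tx":-0.01,"ty":0.012,"tz":0.03,"spin":-0.12},{"hand":-1,"tx":-0.01,"ty":0.012,"tz":0.03,"spin":-0.12}]' 60
python3 m.py -6.5 | sed -n '/scene/,$p'
```

```text
clock: 17.92
tool_pos: [0.4588, 0.2103, 0.1914]
eef_rot: [0.0, 0.056, 0.998, -0.026]
wrist_force: [-0.0, 0.1, 0.3]
width: -0.0004
grip_force: 0.0
scene 2379
0.0 66 a [-0.033  0.142  0.187] b [-0.025  0.028]
0.015 272 a [-0.035 -0.015  0.186] b [-0.029  0.023]
0.03 282 a [-0.032  0.121  0.187] b [-0.029  0.024]
0.045 317 a [-0.031  0.143  0.187] b [-0.029  0.023]
0.06 257 a [-0.037  0.179  0.186] b [-0.029  0.016]
0.075 223 a [-0.038 -0.015  0.186] b [-0.029  0.015]
0.09 147 a [-0.034 -0.026 -0.013] b [-0.029 -0.004]
0.105 131 a [-0.033 -0.023 -0.014] b [-0.029 -0.004]
0.12 129 a [-0.033 -0.023 -0.014] b [-0.029 -0.004]
0.135 136 a [-0.033 -0.023 -0.012] b [-0.029 -0.003]
0.15 129 a [-0.037 -0.026 -0.015] b [-0.03 -0.  ]
0.165 231 a [-0.037 -0.022  0.01 ] b [-0.03  -0.001]
0.18 59 a [-0.034 -0.01   0.012] b [-0.03  -0.003]
```

The grip slipped out again, but now the case stands plumb on the bench on its heavy end: its face is vertical from z 0.09 to 0.17. I withdraw upwards and measure it.

```bash
python3 -m handwheel '[{"hand":-1,"tx":0,"ty":0,"tz":0.02,"spin":0},{"hand":-1,"tx":0,"ty":0,"tz":0.06,"spin":0},{"hand":-1,"tx":0,"ty":0,"tz":0.11,"spin":0},{"hand":0.6,"tx":0,"ty":-0.06,"tz":0.13,"spin":0},{"hand":0.6,"tx":0,"ty":-0.12,"tz":0.13,"spin":0},{"hand":0.6,"tx":0,"ty":-0.18,"tz":0.13,"spin":0},{"hand":0.6,"tx":0,"ty":-0.24,"tz":0.13,"spin":0},{"hand":0.6,"tx":0,"ty":-0.28,"tz":0.13,"spin":0},{"hand":0.6,"tx":0,"ty":-0.28,"tz":0.13,"spin":0}]' 60
python3 - <<'E'
from h import *
t=grab('top');e=grab('scene')
for n,d in(('top',t),('scene',e)):
    W=cloud(d)
    for lo,hi in((.03,.06),(.075,.10),(.1,.13),(.13,.16),(.165,.2),(.2,.24)):
        m=(W[...,2]>lo)&(W[...,2]<hi)&(W[...,0]>.36)&(W[...,0]<.55)&(W[...,1]>.11)&(W[...,1]<.31); P=W[m]
        if m.sum()>5: r=cv2.minAreaRect((P[:,:2]*1000).astype(np.float32)); print(n,lo,m.sum(),np.round(r[0],1),np.round(r[1],1),round(r[2],1),P[:,2].max().round(3))
im=np.hstack([cv2.resize(t['img'][225:325,220:320],(400,400),interpolation=2),cv2.resize(e['img'][170:310,190:330],(400,400),interpolation=2)]);save(im,'x7.png')
print(env.read_state()['tool_pos'])
E
```

```text
clock: 19.15
tool_pos: [0.4578, -0.0723, 0.3205]
eef_rot: [-0.001, 0.059, 0.998, -0.026]
wrist_force: [-0.2, -0.3, -0.1]
width: 0.0685
grip_force: 0.0
top 0.03 107 [421.6 150.4] [54.8 52.9] 60.0 0.06
top 0.075 45 [441.6 166.1] [29.9 55.4] 75.7 0.099
top 0.1 28 [441.5 164.8] [13.3 46.5] 69.4 0.128
top 0.13 9 [441.1 159.4] [ 7.5 32.8] 66.4 0.16
top 0.165 427 [448.3 181.6] [46.2 47. ] 49.5 0.184
scene 0.03 615 [433.5 167.9] [85.4 59.4] 49.3 0.06
scene 0.075 312 [446.9 184.1] [39.8 56.3] 50.1 0.1
scene 0.1 364 [433.9 186.7] [52.3 29.8] 85.9 0.13
scene 0.13 358 [434.5 186.1] [58.9 32.7] 87.9 0.16
scene 0.165 476 [446.5 184.6] [46.1 49. ] 49.0 0.182
[ 0.45780657 -0.06991489  0.32057237]
```

View pics/x7.png

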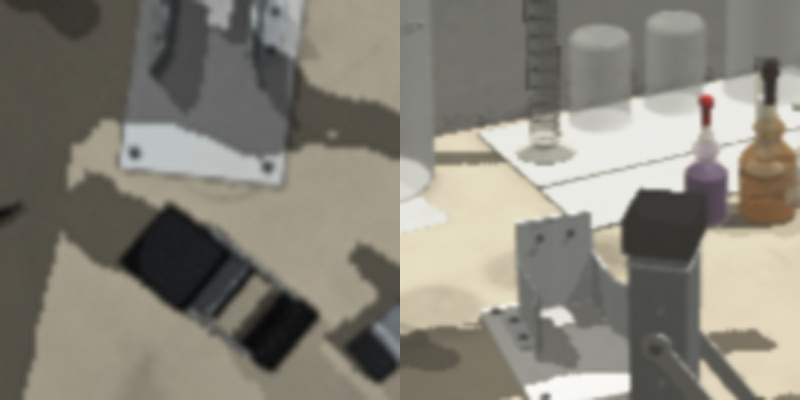

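The image shows the case upright at left (185,260) and right (665,290), with its bail hanging low on the robot-right side and its top cap free. The cap is 46x47 mm with its top at z≈0.182, centred at (0.4475,0.183), yaw 49.3°. Taking that cap from above and carrying the case upright is simpler, with the bail to the bay's open front.

```bash
python3 -m handwheel '[{"hand":1,"tx":-0.001,"ty":0.025,"tz":0,"spin":0.029},{"hand":1,"tx":-0.002,"ty":0.05,"tz":0,"spin":0.058},{"hand":1,"tx":-0.003,"ty":0.075,"tz":0,"spin":0.087},{"hand":1,"tx":-0.004,"ty":0.1,"tz":0,"spin":0.116},{"hand":1,"tx":-0.005,"ty":0.125,"tz":0,"spin":0.145},{"hand":1,"tx":-0.006,"ty":0.15,"tz":0,"spin":0.174},{"hand":1,"tx":-0.007,"ty":0.175,"tz":0,"spin":0.203},{"hand":1,"tx":-0.008,"ty":0.2,"tz":0,"spin":0.232},{"hand":1,"tx":-0.009,"ty":0.23,"tz":0,"spin":0.261},{"hand":1,"tx":-0.0105,"ty":0.253,"tz":0,"spin":0.29}]' 60
python3 -m handwheel '[{"hand":1,"tx":0,"ty":0,"tz":-0.02,"spin":0.029},{"hand":1,"tx":0,"ty":0,"tz":-0.04,"spin":0.058},{"hand":1,"tx":0,"ty":0,"tz":-0.06,"spin":0.087},{"hand":1,"tx":0,"ty":0,"tz":-0.08,"spin":0.116},{"hand":1,"tx":0,"ty":0,"tz":-0.08,"spin":0.116},{"hand":1,"tx":0,"ty":0,"tz":-0.08,"spin":0.116},{"hand":1,"tx":0,"ty":0,"tz":-0.08,"spin":0.116}]'
python3 - <<'E'
from h import *
s=env.read_state();q=s['eef_rot'];from scipy.spatial.transform import Rotation as R
m=R.from_quat([q[1],q[2],q[3],q[0]]).as_matrix();print(s['joint_positions'],s['tool_pos'],m.round(3),np.degrees(np.arctan2(m[1,1],m[0,1])))
E
```

```text
clock: 20.5
tool_pos: [0.4464, 0.1856, 0.3206]
eef_rot: [-0.02, 0.757, -0.653, 0.016]
wrist_force: [-0.7, 0.1, -0.6]
width: 0.0855
grip_force: 0.0
clock: 21.38
tool_pos: [0.448, 0.1836, 0.2416]
eef_rot: [-0.025, 0.938, -0.345, 0.009]
wrist_force: [-0.9, 0.0, -0.1]
width: 0.0856
grip_force: 0.0
[ 0.23527048  0.14037283 -0.14727639  1.24018335  0.0322193  -2.20013127] [0.44795027 0.18355201 0.24161543] [[ 0.761 -0.647  0.034]
 [-0.648 -0.76   0.041]
 [-0.001 -0.054 -0.999]] -130.42322856496898
```

```bash
python3 -m handwheel '[{"hand":1,"tx":0,"ty":0,"tz":-0.03,"spin":0},{"hand":1,"tx":0,"ty":0,"tz":-0.06,"spin":0},{"hand":1,"tx":0,"ty":0,"tz":-0.085,"spin":0},{"hand":1,"tx":0,"ty":0,"tz":-0.098,"spin":0},{"hand":1,"tx":0,"ty":0,"tz":-0.098,"spin":0},{"hand":-1,"tx":0,"ty":0,"tz":-0.098,"spin":0},{"hand":-1,"tx":0,"ty":0,"tz":-0.098,"spin":0},{"hand":-1,"tx":0,"ty":0,"tz":-0.098,"spin":0},{"hand":-1,"tx":0,"ty":0,"tz":-0.098,"spin":0},{"hand":-1,"tx":0,"ty":0,"tz":-0.098,"spin":0}]' 80
```

```text
clock: 22.62
tool_pos: [0.449, 0.1835, 0.1442]
eef_rot: [-0.026, 0.938, -0.345, 0.01]
wrist_force: [-0.4, 0.2, 4.9]
width: 0.0431
grip_force: 82.9
```

```bash
python3 -m handwheel '[{"hand":-1,"tx":0,"ty":0,"tz":0.015,"spin":0},{"hand":-1,"tx":0,"ty":0,"tz":0.03,"spin":0},{"hand":-1,"tx":0,"ty":0,"tz":0.04,"spin":-0.02},{"hand":-1,"tx":0.005,"ty":0.002,"tz":0.04,"spin":-0.045},{"hand":-1,"tx":0.01,"ty":0.004,"tz":0.04,"spin":-0.07},{"hand":-1,"tx":0.015,"ty":0.005,"tz":0.04,"spin":-0.095},{"hand":-1,"tx":0.02,"ty":0.005,"tz":0.04,"spin":-0.12},{"hand":-1,"tx":0.02,"ty":0.005,"tz":0.04,"spin":-0.145},{"hand":-1,"tx":0.02,"ty":0.005,"tz":0.04,"spin":-0.156},{"hand":-1,"tx":0.02,"ty":0.005,"tz":0.04,"spin":-0.156}]'
cat > c.py <<'E'
from h import *
# horizontal slices of the case, stand-aligned frame about the seat
S=np.array([.616,.1765]); c,s=np.cos(np.deg2rad(-6.5)),np.sin(np.deg2rad(-6.5))
st=env.read_state(); print('tcp',st['tool_pos'].round(4),'f',st['wrist_force'].round(1),'grip',st['grip_force'],'t',st['clock'])
g=st['tool_pos'][:2]-S; print('tcp rel seat',(g@[c,s]).round(4),(g@[-s,c]).round(4))
W=cloud(grab('scene'));q=W[...,:2]-S;a=q@np.array([c,s]);b=q@np.array([-s,c])
g=(g@[c,s],g@[-s,c])
for k in np.arange(.0,.2,.012):
    m=(W[...,2]>k)&(W[...,2]<k+.012)&(a>g[0]-.075)&(a<g[0]+.045)&(abs(b-g[1])<.045)
    if m.sum()>8: print(k.round(3),m.sum(),'a',np.percentile(a[m],[1,10,50,90,99]).round(4),'b',np.percentile(b[m],[1,10,50,90,99]).round(4))
E
python3 c.py
```

```text
clock: 23.88
tool_pos: [0.4662, 0.1878, 0.1814]
eef_rot: [0.017, -0.666, 0.746, -0.018]
wrist_force: [0.7, -0.3, -7.4]
width: 0.0436
grip_force: 83.6
tcp [0.4662 0.1878 0.1814] f [ 0.7 -0.3 -7.4] grip 83.58278268948197 t 23.875
tcp rel seat -0.1501 -0.0058
0.0 453 a [-0.2237 -0.2139 -0.1788 -0.1161 -0.1052] b [-0.0497 -0.0382  0.0077  0.0328  0.0388]
0.036 194 a [-0.2196 -0.2183 -0.2129 -0.1596 -0.132 ] b [-0.029  -0.0226  0.0032  0.019   0.0214]
0.048 370 a [-0.2172 -0.2143 -0.2076 -0.1684 -0.1326] b [-0.029  -0.0227 -0.0008  0.0185  0.0212]
0.06 296 a [-0.2107 -0.2069 -0.174  -0.1543 -0.1324] b [-0.0294 -0.0262 -0.0013  0.018   0.0209]
0.072 180 a [-0.1951 -0.1895 -0.171  -0.151  -0.137 ] b [-0.0297 -0.0279 -0.0026  0.0196  0.0209]
0.084 176 a [-0.1882 -0.1821 -0.1716 -0.1683 -0.1362] b [-0.0299 -0.0278 -0.0025  0.0198  0.0209]
0.096 172 a [-0.1789 -0.1743 -0.1707 -0.1649 -0.1498] b [-0.03   -0.0277 -0.0013  0.0198  0.0208]
0.108 180 a [-0.1737 -0.1725 -0.1696 -0.1605 -0.1509] b [-0.0301 -0.0274 -0.0012  0.0194  0.0209]
0.12 180 a [-0.1741 -0.1723 -0.169  -0.156  -0.1448] b [-0.0306 -0.0215  0.0031  0.0197  0.0222]
0.132 164 a [-0.1742 -0.1726 -0.1697 -0.1492 -0.1375] b [-0.0248 -0.0182  0.0028  0.0151  0.0203]
0.144 160 a [-0.1737 -0.1726 -0.1701 -0.1551 -0.1347] b [-0.0246 -0.0192  0.0014  0.0148  0.018 ]
0.156 171 a [-0.1742 -0.1726 -0.17   -0.1474 -0.1348] b [-0.0247 -0.0192  0.0029  0.015   0.0163]
0.168 161 a [-0.1743 -0.1725 -0.17   -0.1489 -0.1345] b [-0.0247 -0.0196  0.0005  0.0149  0.0156]
0.18 149 a [-0.1747 -0.1736 -0.171  -0.1539 -0.1347] b [-0.0261 -0.0203  0.0001  0.0151  0.0168]
0.192 186 a [-0.1771 -0.1757 -0.1734 -0.1507 -0.1344] b [-0.0268 -0.0214  0.0034  0.0178  0.0186]
```

The case hangs plumb, with its front face vertical to within 1-2 mm. Before going in, I check the bay's position in the same camera.

```bash
python3 - <<'E'
from h import *
S=np.array([.616,.1765]); c,s=np.cos(np.deg2rad(-6.5)),np.sin(np.deg2rad(-6.5))
for n in('scene','top'):
    W=cloud(grab(n));q=W[...,:2]-S;a=q@np.array([c,s]);b=q@np.array([-s,c]);z=W[...,2]
    m=(z>.06)&(z<.09)&(a>0)&(a<.05)&(abs(b)<.04); 
    if m.sum()>5: print(n,'back',m.sum(),'a',np.percentile(a[m],[2,25,50,75,98]).round(4),'b',np.percentile(b[m],[1,99]).round(4)); f=np.polyfit(b[m],a[m],1);print('slope',f)
    for a0 in(-.05,-.04,-.03,-.02,-.01,0,.01):
        for lo,hi in((-.06,-.02),(.02,.06)):
            m=(z>.035)&(z<.056)&(a>a0)&(a<a0+.01)&(b>lo)&(b<hi)
            if m.sum()>3: print(n,'side',a0,lo,m.sum(),np.percentile(b[m],[2,50,98]).round(4),z[m].max().round(3))
E
```

```text
scene back 304 a [0.0187 0.0217 0.0232 0.0247 0.0278] b [-0.0259  0.0323]
slope [0.0115688  0.02310473]
scene side -0.05 0.02 17 [0.0378 0.0392 0.0408] 0.053
scene side -0.04 0.02 12 [0.0328 0.0342 0.0363] 0.054
scene side -0.03 0.02 5 [0.0307 0.0321 0.0336] 0.053
scene side -0.02 -0.06 4 [-0.0242 -0.024  -0.0237] 0.043
scene side -0.02 0.02 11 [0.0306 0.0323 0.0329] 0.054
scene side -0.01 -0.06 9 [-0.0252 -0.0242 -0.0235] 0.054
scene side -0.01 0.02 12 [0.0301 0.0323 0.0332] 0.051
scene side 0 -0.06 15 [-0.0254 -0.0245 -0.0224] 0.054
scene side 0 0.02 14 [0.0306 0.0328 0.0334] 0.053
scene side 0.01 -0.06 14 [-0.0263 -0.0245 -0.0219] 0.054
scene side 0.01 0.02 14 [0.0211 0.0317 0.0336] 0.056
top back 72 a [0.0209 0.0229 0.0233 0.0239 0.026 ] b [-0.0292  0.0285]
slope [0.00517447 0.02342927]
top side -0.05 0.02 6 [0.0346 0.036  0.0381] 0.054
top side -0.04 -0.06 6 [-0.0345 -0.0323 -0.0291] 0.054
top side -0.04 0.02 10 [0.03   0.0323 0.0357] 0.054
top side -0.03 -0.06 6 [-0.0292 -0.0286 -0.0276] 0.053
top side -0.03 0.02 8 [0.0278 0.0285 0.0299] 0.054
top side -0.02 -0.06 9 [-0.0297 -0.029  -0.0266] 0.054
top side -0.02 0.02 8 [0.0272 0.0279 0.0307] 0.054
top side -0.01 -0.06 5 [-0.0298 -0.0287 -0.0281] 0.053
top side -0.01 0.02 8 [0.0272 0.0283 0.0297] 0.054
top side 0 -0.06 8 [-0.0295 -0.0284 -0.027 ] 0.052
top side 0 0.02 8 [0.0273 0.0282 0.0302] 0.053
top side 0.01 -0.06 7 [-0.0299 -0.0288 -0.0266] 0.055
top side 0.01 0.02 8 [0.0271 0.0279 0.0297] 0.054
```

```bash
python3 -m handwheel '[{"hand":-1,"tx":0.001,"ty":0.0065,"tz":-0.01,"spin":0},{"hand":-1,"tx":0.001,"ty":0.0065,"tz":-0.02,"spin":0},{"hand":-1,"tx":0.0155,"ty":0.005,"tz":-0.02,"spin":0},{"hand":-1,"tx":0.0305,"ty":0.003,"tz":-0.02,"spin":0},{"hand":-1,"tx":0.0455,"ty":0.0015,"tz":-0.02,"spin":0},{"hand":-1,"tx":0.06,"ty":0,"tz":-0.02,"spin":0},{"hand":-1,"tx":0.075,"ty":-0.002,"tz":-0.02,"spin":0},{"hand":-1,"tx":0.09,"ty":-0.0035,"tz":-0.02,"spin":0},{"hand":-1,"tx":0.09,"ty":-0.0035,"tz":-0.02,"spin":0},{"hand":-1,"tx":0.09,"ty":-0.0035,"tz":-0.02,"spin":0}]'
python3 c.py
```

```text
clock: 25.28
tool_pos: [0.557, 0.1844, 0.1623]
eef_rot: [0.018, -0.665, 0.746, -0.018]
wrist_force: [-0.9, -0.3, -6.9]
width: 0.0434
grip_force: 83.9
tcp [0.557  0.1844 0.1623] f [-0.9 -0.3 -6.9] grip 83.91326087526977 t 25.275
tcp rel seat -0.0595 0.0012
0.0 594 a [-0.1335 -0.1194 -0.0946 -0.0349 -0.0169] b [-0.0429 -0.0367  0.0253  0.0419  0.0459]
0.012 131 a [-0.1242 -0.1211 -0.1169 -0.0357 -0.0156] b [-0.0341 -0.0168  0.0155  0.0357  0.0437]
0.024 323 a [-0.1222 -0.1193 -0.112  -0.0601 -0.0393] b [-0.033  -0.0164  0.0062  0.0266  0.0394]
0.036 306 a [-0.1147 -0.1116 -0.0835 -0.0456 -0.0325] b [-0.0319 -0.02    0.0062  0.0268  0.0401]
0.048 164 a [-0.101  -0.0958 -0.0803 -0.041  -0.019 ] b [-0.0263 -0.0205  0.0083  0.0314  0.04  ]
0.06 155 a [-0.0965 -0.0903 -0.081  -0.0773 -0.0452] b [-0.0236 -0.021   0.0051  0.0264  0.0279]
0.072 147 a [-0.0892 -0.0841 -0.0802 -0.0751 -0.0622] b [-0.0226 -0.0202  0.0038  0.0265  0.028 ]
0.084 149 a [-0.0844 -0.0827 -0.0795 -0.0731 -0.0645] b [-0.0222 -0.0193  0.0059  0.0265  0.0281]
0.096 148 a [-0.0846 -0.0826 -0.079  -0.0678 -0.0602] b [-0.023  -0.0153  0.006   0.0259  0.0286]
0.108 159 a [-0.0841 -0.0822 -0.0789 -0.0608 -0.0449] b [-0.0223 -0.0121  0.0126  0.0262  0.0288]
0.12 129 a [-0.0842 -0.0823 -0.0795 -0.0687 -0.0471] b [-0.0165 -0.0117  0.0068  0.0215  0.0228]
0.132 152 a [-0.0844 -0.0824 -0.0794 -0.0624 -0.0463] b [-0.0203 -0.0119  0.0093  0.022   0.0264]
0.144 140 a [-0.0839 -0.0825 -0.0795 -0.0626 -0.0451] b [-0.0169 -0.0122  0.008   0.0214  0.0229]
0.156 139 a [-0.0841 -0.0822 -0.0797 -0.0636 -0.0479] b [-0.0174 -0.0127  0.0073  0.0218  0.0232]
0.168 143 a [-0.0879 -0.0851 -0.0822 -0.0612 -0.0411] b [-0.0207 -0.0152  0.0081  0.0245  0.0259]
0.18 151 a [-0.092  -0.0888 -0.0834 -0.0562 -0.0405] b [-0.0202 -0.0154  0.0119  0.0249  0.0257]
0.192 235 a [-0.0974 -0.0944 -0.0718 -0.0402 -0.0364] b [-0.0193 -0.0079  0.0109  0.0234  0.0256]
```

```bash
python3 -m handwheel '[{"hand":-1,"tx":0.012,"ty":-0.0015,"tz":0,"spin":0},{"hand":-1,"tx":0.024,"ty":-0.003,"tz":0,"spin":0},{"hand":-1,"tx":0.036,"ty":-0.004,"tz":-0.002,"spin":0},{"hand":-1,"tx":0.046,"ty":-0.005,"tz":-0.004,"spin":0},{"hand":-1,"tx":0.053,"ty":-0.006,"tz":-0.005,"spin":0},{"hand":-1,"tx":0.057,"ty":-0.0065,"tz":-0.005,"spin":0},{"hand":-1,"tx":0.0595,"ty":-0.0065,"tz":-0.005,"spin":0},{"hand":-1,"tx":0.0595,"ty":-0.0065,"tz":-0.005,"spin":0}]'
python3 c.py | egrep 'tcp|0.12|0.14'
```

```text
clock: 26.32
tool_pos: [0.6166, 0.178, 0.1574]
eef_rot: [0.018, -0.665, 0.746, -0.019]
wrist_force: [-0.9, -0.5, -7.4]
width: 0.0437
grip_force: 84.0
tcp [0.6166 0.178  0.1574] f [-0.9 -0.5 -7.4] grip 84.03724266216159 t 26.325
tcp rel seat 0.0004 0.0016
0.072 172 a [-0.0312 -0.024  -0.0188  0.0231  0.0264] b [-0.022  -0.0192  0.0111  0.0279  0.0319]
0.12 124 a [-0.0247 -0.0227 -0.0195 -0.0043  0.0163] b [-0.0214 -0.0122  0.0089  0.0222  0.0272]
0.144 122 a [-0.0237 -0.0226 -0.0199 -0.0046  0.012 ] b [-0.0167 -0.0128  0.0086  0.022   0.0235]
```

It is in the bay without contact, with its axis about 2.5 mm short of the seat. I lower gently, 1 mm a row.

```bash
python3 -m handwheel '[{"hand":-1,"tx":0.001,"ty":0,"tz":-0.001,"spin":0},{"hand":-1,"tx":0.001,"ty":0,"tz":-0.002,"spin":0},{"hand":-1,"tx":0.001,"ty":0,"tz":-0.003,"spin":0},{"hand":-1,"tx":0.001,"ty":0,"tz":-0.003,"spin":0}]'
python3 -m handwheel '[{"hand":-1,"tx":0,"ty":0,"tz":-0.001,"spin":0},{"hand":-1,"tx":0,"ty":0,"tz":-0.001,"spin":0}]'
```

```text
clock: 26.88
tool_pos: [0.6176, 0.1785, 0.1564]
eef_rot: [0.019, -0.665, 0.746, -0.019]
wrist_force: [-5.5, -0.1, 6.5]
width: 0.0439
grip_force: 85.8
clock: 27.12
tool_pos: [0.6176, 0.1786, 0.1558]
eef_rot: [0.019, -0.665, 0.746, -0.019]
wrist_force: [-6.1, 0.6, 8.0]
width: 0.0438
grip_force: 86.0
```

```bash
python3 -m handwheel '[{"hand":-1,"tx":0,"ty":0,"tz":-0.001,"spin":0},{"hand":-1,"tx":0,"ty":0,"tz":-0.001,"spin":0}]'
```

```text
clock: 27.38
tool_pos: [0.6174, 0.1785, 0.154]
eef_rot: [0.019, -0.665, 0.746, -0.019]
wrist_force: [-4.6, 0.8, 0.4]
width: 0.0433
grip_force: 85.0
```

```bash
python3 -m handwheel '[{"hand":-1,"tx":-0.0005,"ty":0,"tz":-0.001,"spin":0},{"hand":-1,"tx":-0.001,"ty":0,"tz":-0.001,"spin":0}]'; python3 c.py | egrep 'tcp|^0.0[0-9]|0.12|0.14|0.192'
```

```text
clock: 27.62
tool_pos: [0.6172, 0.1781, 0.1522]
eef_rot: [0.019, -0.665, 0.746, -0.019]
wrist_force: [-4.2, 0.5, 4.2]
width: 0.0436
grip_force: 85.3
tcp [0.6172 0.1781 0.1522] f [-4.2  0.5  4.2] grip 85.30763883143663 t 27.625
tcp rel seat 0.001 0.0018
0.012 177 a [-0.0735 -0.0715 -0.0232  0.0057  0.0242] b [-0.0339 -0.0205  0.0225  0.0371  0.0442]
0.024 359 a [-0.0739 -0.0718 -0.0431 -0.0137  0.0192] b [-0.0333 -0.0232  0.0038  0.029   0.0389]
0.036 314 a [-0.0689 -0.0641 -0.0347  0.0017  0.0244] b [-0.0338 -0.0245  0.0042  0.0326  0.0405]
0.048 235 a [-0.0504 -0.0435 -0.0201  0.0221  0.026 ] b [-0.0327 -0.0225  0.0128  0.0323  0.0392]
0.06 171 a [-0.0409 -0.0331 -0.0199  0.0229  0.0265] b [-0.0225 -0.0197  0.0115  0.0283  0.0319]
0.072 170 a [-0.0295 -0.0234 -0.0189  0.0231  0.0261] b [-0.0227 -0.0197  0.0093  0.0279  0.0319]
0.084 146 a [-0.0241 -0.0222 -0.0189 -0.0073  0.0243] b [-0.0227 -0.0157  0.0087  0.0275  0.0309]
0.096 146 a [-0.0242 -0.0221 -0.0184 -0.0015  0.0159] b [-0.0216 -0.0132  0.0113  0.0271  0.0298]
0.12 134 a [-0.0236 -0.0217 -0.0187 -0.0034  0.0144] b [-0.0214 -0.0122  0.009   0.0224  0.0271]
0.144 139 a [-0.0248 -0.0228 -0.0195 -0.0043  0.0155] b [-0.0167 -0.0116  0.0083  0.0224  0.0234]
0.156 113 a [-0.0259 -0.0242 -0.0214 -0.014   0.0165] b [-0.0182 -0.0128  0.0066  0.0247  0.0258]
0.192 106 a [-0.0402 -0.0375 -0.0304  0.0232  0.0269] b [-0.009  -0.0022  0.007   0.0133  0.0145]
```

```bash
python3 -m handwheel '[{"hand":-1,"tx":0,"ty":0,"tz":-0.0005,"spin":0},{"hand":-1,"tx":0,"ty":0,"tz":-0.001,"spin":0},{"hand":-1,"tx":0,"ty":0,"tz":-0.001,"spin":0}]' 20; python3 -m handwheel '[{"hand":0.05,"tx":0,"ty":0,"tz":0,"spin":0},{"hand":0.08,"tx":0,"ty":0,"tz":0,"spin":0},{"hand":0.11,"tx":0,"ty":0,"tz":0,"spin":0},{"hand":0.15,"tx":0,"ty":0,"tz":0,"spin":0},{"hand":0.2,"tx":0,"ty":0,"tz":0,"spin":0},{"hand":0.25,"tx":0,"ty":0,"tz":0,"spin":0}]'
python3 c.py | egrep 'tcp|^0.0[789]|0.12|0.1[456]'
```

```text
clock: 28.05
tool_pos: [0.6173, 0.1782, 0.1522]
eef_rot: [0.019, -0.665, 0.746, -0.019]
wrist_force: [-6.4, 0.0, 8.7]
width: 0.0435
grip_force: 86.1
clock: 28.8
tool_pos: [0.6172, 0.1779, 0.1504]
eef_rot: [0.018, -0.665, 0.746, -0.019]
wrist_force: [1.2, -0.7, -0.2]
width: 0.0537
grip_force: 0.0
tcp [0.6172 0.1779 0.1504] f [ 1.2 -0.7 -0.2] grip 0.0 t 28.8
tcp rel seat 0.0011 0.0015
0.072 165 a [-0.0297 -0.0236 -0.019   0.023   0.026 ] b [-0.0217 -0.0199  0.0104  0.028   0.0316]
0.084 155 a [-0.0239 -0.0219 -0.0186 -0.0081  0.0238] b [-0.0221 -0.0164  0.0076  0.0274  0.0294]
0.096 144 a [-0.0234 -0.0214 -0.0186 -0.0013  0.0153] b [-0.0217 -0.013   0.0109  0.027   0.0299]
0.108 121 a [-0.0243 -0.0217 -0.019  -0.0066  0.0149] b [-0.0164 -0.0115  0.0083  0.0224  0.0235]
0.12 131 a [-0.0251 -0.022  -0.019  -0.003   0.014 ] b [-0.0175 -0.0127  0.0091  0.0227  0.0268]
0.144 130 a [-0.0254 -0.0225 -0.019   0.0017  0.0142] b [-0.0164 -0.0119  0.0081  0.0226  0.0237]
0.156 118 a [-0.0259 -0.0249 -0.0213 -0.0076  0.0206] b [-0.0182 -0.0123  0.0081  0.0248  0.0259]
0.168 126 a [-0.0338 -0.0321 -0.0224 -0.0013  0.0156] b [-0.0186 -0.0147  0.0125  0.0256  0.0265]
```

It is released and still plumb. I open fully, rise clear and check.

```bash
python3 -m handwheel '[{"hand":0.6,"tx":0,"ty":0,"tz":0,"spin":0},{"hand":1,"tx":0,"ty":0,"tz":0,"spin":0},{"hand":1,"tx":0,"ty":0,"tz":0,"spin":0},{"hand":1,"tx":0,"ty":0,"tz":0.03,"spin":0},{"hand":1,"tx":0,"ty":0,"tz":0.07,"spin":0},{"hand":1,"tx":0,"ty":0,"tz":0.12,"spin":0},{"hand":1,"tx":-0.06,"ty":-0.05,"tz":0.13,"spin":0},{"hand":1,"tx":-0.11,"ty":-0.11,"tz":0.13,"spin":0},{"hand":1,"tx":-0.15,"ty":-0.2,"tz":0.13,"spin":0},{"hand":1,"tx":-0.15,"ty":-0.2,"tz":0.13,"spin":0}]'
python3 - <<'E'
from h import *
import pickle
S=np.array([.616,.1765]); c,s=np.cos(np.deg2rad(-6.5)),np.sin(np.deg2rad(-6.5))
for n in('top','scene'):
    d=grab(n);W=cloud(d);q=W[...,:2]-S;a=q@np.array([c,s]);b=q@np.array([-s,c]);z=W[...,2]
    for lo,hi in((.165,.2),(.1,.15),(.06,.09)):
        m=(z>lo)&(z<hi)&(abs(a)<.06)&(abs(b)<.05)
        if m.sum()>5:
            P=np.stack([a[m],b[m]],1)*1000; r=cv2.minAreaRect(P.astype(np.float32)); print(n,lo,m.sum(),np.round(r[0],1),np.round(r[1],1),round(r[2],1),'z',np.percentile(z[m],[50,98]).round(4),'a',np.percentile(a[m],[1,10]).round(4))
    if n=='top':
        W0=cloud(pickle.load(open('d0.pkl','rb'))['top'])
        for v,u in((190,359),(187,381),(197,423),(198,212),(185,342)): print(W0[v,u].round(3),W[v,u].round(3))
        fl=np.abs(W0[140:205,430:530]-W[140:205,430:530]); print('flask area change',np.nanpercentile(fl,95,axis=(0,1)))
E
```

```text
clock: 30.1
tool_pos: [0.4677, -0.0199, 0.2808]
eef_rot: [0.018, -0.666, 0.746, -0.019]
wrist_force: [0.3, -0.9, -0.2]
width: 0.0852
grip_force: 0.0
top 0.165 433 [-0.5 -0.1] [46.5 46.9] 89.9 z [0.1866 0.1905] a [-0.0234 -0.0214]
top 0.1 107 [-9.9 -9.7] [27.6 53.9] 45.2 z [0.1217 0.1447] a [-0.0207 -0.0203]
top 0.06 101 [-8.3 -1.1] [51.6 69.4] 85.4 z [0.0744 0.0891] a [-0.0393 -0.0316]
[ 0.703 -0.05   0.083] [ 0.704 -0.05   0.081]
[ 0.714 -0.108  0.07 ] [ 0.715 -0.108  0.067]
[ 0.696 -0.224  0.032] [ 0.695 -0.224  0.034]
[0.685 0.325 0.094] [0.686 0.326 0.09 ]
[ 0.721 -0.007  0.069] [ 0.722 -0.007  0.067]
flask area change [0.00209592 0.0022874  0.00620295]
scene 0.165 467 [-1.9  2.4] [51.8 48.9] 0.7 z [0.1833 0.1887] a [-0.0269 -0.0245]
scene 0.1 547 [-9.8  6.5] [50.8 36.8] 65.3 z [0.1242 0.1488] a [-0.0245 -0.0222]
scene 0.06 414 [-8.1  3.7] [74.7 53.3] 4.2 z [0.0743 0.0891] a [-0.0371 -0.0255]
```

```bash
python3 -c "
from cell import job
print(job.finish_job())"
```

```text
the job is handed in; nothing more can be done
None
```

The case stands upright, heavy end down, fully back in the bay (about 1 mm from the seat by the top camera) and released, with the bottles, flask and carton where they were. Before that it slipped from the gripper three times onto the bench, and the final set-down was made holding the top cap rather than the bail; I've handed it in but was given no verdict.

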